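Load the cup drying stand, raise it to the line and lock its cam lever

TASK

Finish setting up the cup drying stand. Put the washed cup that stands mouth-down on the worktop over the stand's empty peg, so that it rests mouth-down on the spokes like the other cup, and let it go. Then take the stand's sliding leg by the open cam lever on its top, lift it until the cursor wire is level with the thick top line of the scale (bowls will then fit under the cups), and while you hold it at the line swing the lever fully closed. Finish while still holding the lever, with the leg at the line and both cups on their pegs. Do not tip the other cup or push the round tin in front of the stand about.

Things in the scene. Friction and masses are not known exactly. Their poses are not given: they have to be found in the camera images.
- cup_mid (a point): Centre, half-way up, of the black tumbler that starts mouth-down on the open worktop at the right. 58 mm high, round, tapered: 60 mm wide at the mouth (now below), 51 mm at this centre, 42 mm at the bottom (now on top); hollow, 52 mm deep inside, 90 g. This point is 29 mm above what carries the cup. Its z axis runs from the cup's bottom to its mouth, so it points down.
- other_cup_mid (a point): The same point of a second, equal tumbler that already hangs mouth-down over the stand's left peg. It is loose and rides up with the leg.
- free_peg (a point): Axis of the stand's empty peg (the right one, seen from the robot) at the top of the spokes on which a cup's mouth rests; z up. Peg 12 mm thick, rounded tip 45 mm above this point; three level spokes in a 76 mm wire ring round it. 120 mm from the lever's axis; rises with the leg. A cup on it has its centre 29 mm above this point. Within 90 mm of the peg no other part stands higher than this point.
- full_peg (a point): The same point of the left peg, on which the other cup stands.
- lever_axis (a point): Middle of the lever bar on its vertical pivot axis (also the leg's axis), 183 mm above the worktop with the leg down. The black bar has flat upright sides: 12 mm thick, 30 mm high (15 mm up and down from here), reaching 16 mm behind the axis and 65 mm towards lever_tip. Can be pinched across its 12 mm here and turned on the spot. Clamp head below it: 36 mm wide, its top 30 mm below this point.
- lever_tip (a point): Centre of the round end of the lever, 57 mm from lever_axis at the same height.
- cursor (a point): Middle of the level wire of the leg that crosses in front of the scale; 65 mm below top_line when the leg is down. It rises with the leg.
- top_line (a point): Middle of the thick black line (3 mm) across the upper end of the flat scale bar in front of the leg, on the side of the robot. Fixed to the stand, 125 mm above the worktop. The thin short lines below it mean nothing here.
- leg (a joint): Height of the sliding leg (m): 0 fully down (its start), 0.065 with the cursor level with top_line, 0.085 upper stop. It slides straight up and does not turn. Leg, lever and two cups weigh 0.74 to 0.87 kg together; with the lever open the leg sinks when it is not held.
- lever (a joint): Cam lever angle (rad): 0 closed (end stop; lever points over the scale, to the robot's side), 1.3 fully open (end stop; tip swung to the left). Closing turns anticlockwise seen from above. Starts open, at 0.95 to 1.25. Below about 0.8 a cam presses a brake shoe on the inner tube, takes up to about 0.3 N m to turn and drags on the leg; at 0 it carries the leg and its cups.
- fish_tin: Bystander: low round tin, 86 mm wide, 40 mm high, on the worktop in front of the stand; origin under its centre.
Things that resemble listed ones, but are neither listed nor needed, are in the scene too. Leave any turquoise look-alike of the part that bears other_cup_mid alone. What is shaped like the part that bears cup_mid but green is not meant.

How it is judged:
On the way, in this order (a step that is already met when the one before it is completed fails the run):
1. the cup stands mouth-down over the empty peg and is let go (horizontal distance between cup_mid and free_peg below 0.018 m and z of cup_mid in the frame of free_peg between 0.023 and 0.034 m and angle between cup_mid's own z axis and vertical above 3 rad and contact force between the fingers and cup below 0.2 N), for 0.3 s.
2. the leg is held with its cursor level with the top line while the lever is still open (above 0.6 rad) (z of cursor in the frame of top_line between -0.005 and 0.005 m and value of joint lever above 0.6 rad), for 0.3 s.
At the end, for the whole second after the job is handed in: The cursor is level with the top line within 5 mm and at rest, the lever is closed (under 0.1 rad) and still held in the fingers (over 2 N), and both cups stand mouth-down on the spokes over their pegs (centre within 18 mm of the peg's axis and 23 to 34 mm above the spokes, tilted under 0.14 rad) (all of step 1 and z of cursor in the frame of top_line between -0.005 and 0.005 m and value of joint lever below 0.1 rad and contact force between the fingers and lever above 2 N and velocity of joint leg between -0.01 and 0.01 m/s and horizontal distance between other_cup_mid and full_peg below 0.018 m and z of other_cup_mid in the frame of full_peg between 0.023 and 0.034 m and angle between other_cup_mid's own z axis and vertical above 3 rad); the arm keeps its last pose, push and grip.
It fails at once if the other cup is tipped over (angle between other_cup_mid's own z axis and vertical below 2.6 rad).
It fails at once if the tin is pushed more than 3 cm (distance of fish_tin from where it was at the start of the episode above 0.03 m).
It also fails if it takes over 54 s, if anything falls off the work surface, if the arm or the gripper's body presses on something with over 40 N, if the wrist force passes 120 N, or if a joint passes its speed limit or range.

ROBOT

A 6-joint arm with a two-finger parallel gripper is mounted at the origin on a cart in front of the work surface, level with it; the furniture and walls round the work are solid. World frame = base frame: x ahead of the robot, y to its left, z up, the work surface at z = 0. Lengths are in m, angles in rad, forces in N, time in s.
With the tool pointing down it reaches from about 0.375 to 0.9 m from the base axis. Payload 3.1 kg.
Tool frame: the origin (TCP) lies on the centre line of the jaws, within the pads' length; the fingertips stand finger_overhang ahead of it and the grasp point (between the pads) lies 11 mm behind it (finger_overhang is the distance from the TCP to the fingertips, in m); x points along the fingers, z is the direction in which the jaws open and shut, and the axes are right-handed (so a half turn about x gives the same grasp; the last joint's range is limited). The gripper opens to 85 mm and grips with 20 to 120 N. Pads are 22 mm wide; open, the fingers measure 114 mm over their backs; the gripper's body (76 mm by 85 mm) begins 54 mm behind the grasp point. The pads swing forward as they close: fully open they stand 13 mm farther back than shut.
Start: joints at [-1.349, 0.527, 1.433, -0, 1.181, -0.178], TCP at [0.244, -0.575, 0.216] pointing down, gripper open.
Joint ranges: [-3.08, 3.08], [-0.75, 2.2], [0.22, 2.44], [-1.43, 4.57], [0, 2.65], [-2.85, 2.85]. Speed limits (rad/s): [2.79, 2.79, 3.14, 3.14, 3.14, 3.14].

INTERFACE

Orientations are given as a 3x3 rotation matrix whose columns are the frame's x, y, z axes.
In Python, from rig import observe, grab_frame, hand_in, recognise, place_of, finger_overhang gives the robot as it stands. The module is installed in compiled form; this text tells all that it offers.
- The arm moves only by the tool play_rows, never from a script. Its argument "rows" is text: rows parted by semicolons, each of 6 numbers parted by spaces: the shift along the tool's x, y, z as a fraction of full scale, then the turn, a rotation vector about the tool's x, y, z as a fraction of full scale. In form: x y z rx ry rz; .... A call has 1 to 5 rows; each row shifts and turns the commanded pose from where the row before left it, along the tool's axes as they then stand; what a row does not reach is not made up. Full scale, the value 1, is 25 mm for a shift and 6 degrees for a turn. A row lasts 1/10 s, in which the tool goes at most 50 mm and 8.59 degrees, less where a joint would pass 70% of its speed; a pose out of reach is approached as far as the arm can. A call with a number of a shift or a turn outside -1 to 1 is refused whole. A call with a gripper value outside its range is refused whole. "claw" is the opening, from 0 (shut) to 1 (fully open), set as the call begins (left out, the last holds). The fingers move at their own pace and stop on an object; "newtons" is the grip in N (left out, the last holds). Time passes only in rows, so rows that do not move let the fingers close. It gives the time, the measured TCP pose, the force and the opening at its end, in the units of the state.
- observe(): the state, without advancing time (a new reading comes with each control period).
- grab_frame(name): name is "side" or "top" or "wrist"; returns a dict with "frame" (480x640x3 uint8, red, green, blue), "depth" (480x640 float32, m along the optical axis (not along the pixel's ray), 0 where there is no reading), "fx", "fy", "cx", "cy" (pixels), "k1" (the pictures are not rectified: a ray, as slopes to the right and down, at radius r is drawn at 1 + k1 r^2 times it, then the intrinsics apply), "R" (3x3) and "t" (3): a world point X has camera coordinates R X + t; the wrist camera has in their place "T_tool_cam" (4x4, takes a point from camera to tool coordinates, whose origin is the TCP and whose axes are the tool frame's). Camera axes: x right, y down, z forward; pixel columns grow to the right and rows downward; lengths in m; the calibration is good to about 2 mm. A picture is of the moment at which its call begins: read the wrist's pose just before it.
- hand_in(): hands the job in, once; it reports no verdict.
Trained networks look in a picture, given as the dict that the camera call returned (one of the last four; its "shot" number tells which), for a name from the list of things; names that differ only in an ending like _2 or _b are one class to them, and where a whole thing is asked for, a point or a joint stands for the part that bears it (a point fixed in the world has none). Each returns a list of dicts, best first, with "p" (0 to 1); they miss things now and then, are a little off and sometimes report something else, mostly with a low value. They report only what shows in the picture. A call takes as long as a camera call. They do not tell look-alikes from the thing itself.
- recognise(picture, name): "at" ([x, y, z] in m, in the coordinates of the camera as it stood for that picture, good to about 4 mm: the middle of the surface that is visible of it).
- place_of(picture, name): "at" ([x, y, z] in m, in the coordinates of the camera as it stood for that picture, good to about 4 mm: a listed point, or the origin of a listed thing).
The state is a dict: "clock": time; "q": joint angles; "qd": joint speeds; "effort": joint torques, N m; "position": TCP position; "orientation": TCP orientation; "contact_force": force on the tool from outside, world axes, zero at the start; "wrist_torque": the same for the moment, N m; "finger_gap": opening from 0.0 (shut) to 1.0 (fully open).
Only numpy, scipy, OpenCV 4.12 (cv2) and the standard library are available. Lean on these libraries where they do the work, as an engineer would, in place of code of your own. Each camera call takes 0.05 s, during which the arm holds its last target.

## Working session

There is one attempt and no reset: what is moved stays moved. The work goes in short steps, Python scripts to look and compute and a tool call to move; the robot and the scene stay as the last step left them, time stands still between calls to the robot, and variables do not carry over. Pictures are saved under pics/ and viewed, and the job is handed in when it is done.

Besides the shell and the picture viewer there is one more tool, called after "Call:" as a command line: name --argument value ..., lists and objects as JSON in quotes. play_rows: Moves the arm, as the interface text tells. Shift numbers are shares of 25 mm and turn numbers shares of 6 degrees, none past 1 either way. Its arguments: {"type":"object","properties":{"rows":{"type":"string"},"claw":{"type":"number"},"newtons":{"type":"number"}},"required":["rows"]}

```bash
mkdir -p pics; ls; cat > h.py <<'E'
import numpy as np, cv2
from rig import *
def save(f,n):
    cv2.imwrite(f'pics/{n}.png',cv2.cvtColor(f['frame'],cv2.COLOR_RGB2BGR))
def toworld(f,p,st=None):
    p=np.array(p)
    if 'R' in f: return f['R'].T@(p-np.array(f['t']).ravel())
    T=np.array(f['T_tool_cam']); q=T[:3,:3]@p+T[:3,3]
    return np.array(st['orientation'])@q+np.array(st['position'])
def proj(f,X):
    c=np.array(f['R'])@np.array(X)+np.array(f['t']).ravel(); s=c[:2]/c[2]; s=s*(1+f['k1']*(s@s))
    return f['fx']*s[0]+f['cx'],f['fy']*s[1]+f['cy']
def pix(f,u,v,st=None,d=None):
    x=np.array([(u-f['cx'])/f['fx'],(v-f['cy'])/f['fy']]); s=x.copy()
    for _ in range(20): s=x/(1+f['k1']*(s@s))
    if d is None: d=float(f['depth'][int(round(v)),int(round(u))])
    return toworld(f,[s[0]*d,s[1]*d,d],st)
E
python3 - <<'E'
from h import *
np.set_printoptions(precision=4,suppress=True)
print(finger_overhang() if callable(finger_overhang) else finger_overhang)
s=observe();print(s['position'],s['orientation'],s['finger_gap'],s['clock'])
for n in ['side','top']:
    f=grab_frame(n);save(f,n+'0')
    print(n,'campos',-np.array(f['R']).T@np.array(f['t']).ravel())
    for k in ['cup_mid','other_cup_mid','free_peg','full_peg','lever_axis','lever_tip','cursor','top_line','fish_tin']:
        for r in place_of(f,k)[:3]: 
            w=toworld(f,r['at']); print(k,round(r['p'],2),w,np.round(proj(f,w)) )
E
```

```text
pics
0.008
[ 0.2437 -0.5747  0.2147] [[-0.0005  0.9207  0.3902]
 [ 0.0021  0.3902 -0.9207]
 [-1.      0.0004 -0.0021]] 0.9999815750507391 0.0
side campos [0.0501 0.5777 0.6864]
cup_mid 0.91 [ 0.5474 -0.4621  0.0259] [369. 229.]
cup_mid 0.58 [ 0.4824 -0.3878  0.029 ] [379. 248.]
other_cup_mid 0.9 [0.5349 0.0137 0.0833] [263. 312.]
other_cup_mid 0.71 [ 0.3997 -0.0791  0.0248] [348. 332.]
free_peg 0.87 [ 0.5765 -0.2189  0.0569] [311. 260.]
free_peg 0.32 [ 0.5224 -0.1068  0.0595] [304. 292.]
full_peg 0.82 [0.5367 0.016  0.0515] [263. 325.]
lever_axis 0.54 [ 0.5569 -0.0975  0.1839] [284. 238.]
lever_tip 0.68 [ 0.5263 -0.0548  0.1854] [285. 252.]
cursor 0.87 [ 0.5209 -0.1073  0.0583] [304. 292.]
top_line 0.91 [ 0.5195 -0.1054  0.1232] [303. 267.]
fish_tin 0.82 [ 0.4145 -0.2226  0.0027] [373. 300.]
top campos [ 0.4322 -0.196   1.1054]
cup_mid 0.9 [ 0.4784 -0.386   0.0314] [418. 274.]
cup_mid 0.73 [ 0.5494 -0.4625  0.0273] [457. 237.]
other_cup_mid 0.86 [0.5331 0.0124 0.0852] [199. 243.]
other_cup_mid 0.8 [ 0.3949 -0.0762  0.0329] [251. 320.]
free_peg 0.93 [ 0.5826 -0.2154  0.0534] [326. 217.]
free_peg 0.74 [ 0.5181 -0.1091  0.0606] [268. 252.]
free_peg 0.35 [ 0.4817 -0.389   0.0293] [419. 273.]
full_peg 0.61 [ 0.5173 -0.1067  0.0649] [266. 253.]
lever_axis 0.98 [ 0.5556 -0.0994  0.1802] [256. 223.]
lever_tip 0.87 [ 0.5273 -0.0517  0.1809] [226. 240.]
cursor 0.81 [ 0.517  -0.1056  0.0636] [266. 253.]
top_line 0.89 [ 0.529  -0.1023  0.1238] [261. 243.]
fish_tin 0.59 [ 0.415  -0.2249  0.0007] [331. 309.]
```

View pics/side0.png

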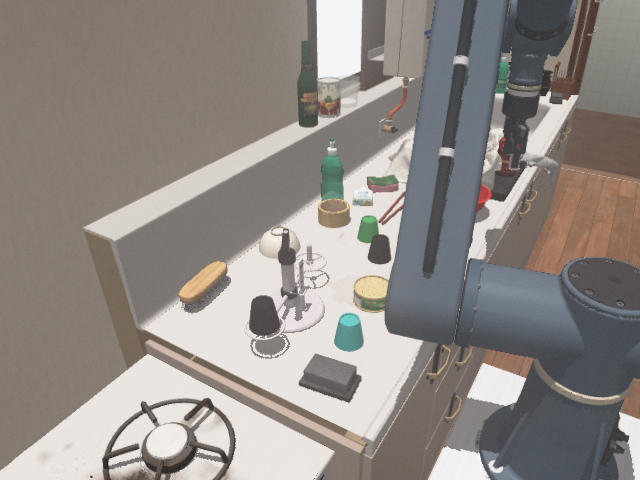

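View pics/top0.png

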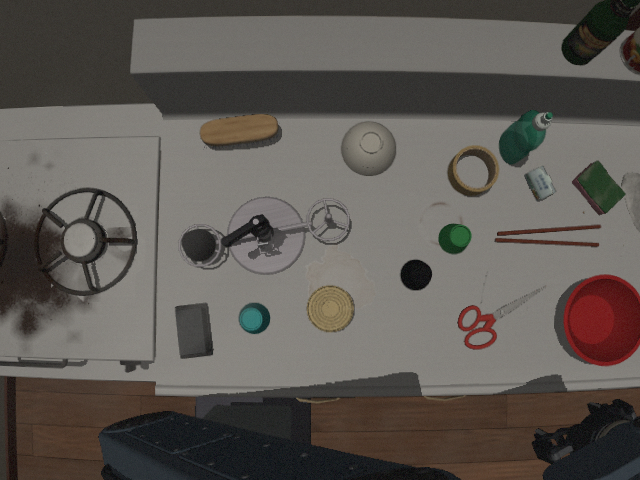

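The side view shows the black cup at (379,248), the green one at (369,229), the stand's base at (295,305), the free peg at (311,262) and the tin at (373,293). The top view agrees: black cup (417,275), free peg (329,221), lever from (258,221) to (228,240), and the turquoise decoy at (254,318). The network positions satisfy the 120 mm peg-to-lever distance and the cup heights. I'll move above the black cup.

```bash
cat >> h.py <<'E'
np.set_printoptions(precision=4,suppress=True)
def go(target,st=None,n=5):
    st=st or observe()
    d=np.array(st['orientation']).T@(np.array(target)-np.array(st['position']))
    print('tool delta mm',d*1000,'per row of',n,d/0.025/n)
E
python3 - <<'E'
from h import *
go([0.480,-0.387,0.19],n=12)
E
```

```text
tool delta mm [ 25.7215 290.9574 -81.4082] per row of 12 [ 0.0857  0.9699 -0.2714]
```

Call:
play_rows --rows "0.1 0.97 -0.27 0 0 0;0.1 0.97 -0.27 0 0 0;0.1 0.97 -0.27 0 0 0;0.1 0.97 -0.27 0 0 0;0.1 0.97 -0.27 0 0 0"

```text
clock: 1.5
position: [0.343, -0.4965, 0.2032]
orientation: [[0.0, 0.921, 0.39], [-0.0, 0.39, -0.921], [-1.0, 0.0, 0.0]]
contact_force: [-0.2, 0.1, 0.5]
finger_gap: 1.003
```

Call:
play_rows --rows "0.1 0.97 -0.27 0 0 0;0.1 0.97 -0.27 0 0 0;0.1 0.97 -0.27 0 0 0;0.1 0.97 -0.27 0 0 0;0.1 0.97 -0.27 0 0 0"

```text
clock: 2.0
position: [0.4416, -0.418, 0.1907]
orientation: [[0.0, 0.921, 0.39], [-0.0, 0.39, -0.921], [-1.0, 0.0, 0.0]]
contact_force: [0.4, -0.7, -0.3]
finger_gap: 1.005
```

Call:
play_rows --rows "0.0 0.97 -0.27 0 0 0;0.0 0.97 -0.27 0 0 0;0 0 0 0 0 0"

```text
clock: 2.3
position: [0.4824, -0.3852, 0.1907]
orientation: [[0.001, 0.919, 0.393], [0.001, 0.393, -0.919], [-1.0, 0.001, -0.0]]
contact_force: [0.3, 0.1, -0.1]
finger_gap: 0.999
```

```bash
cat > look.py <<'E'
from h import *
import sys
s=observe();print(s['clock'],s['position'],s['q'],s['finger_gap'],s['contact_force'])
print(s['orientation'])
n=sys.argv[1]
f=grab_frame('wrist');save(f,n)
print(f['T_tool_cam'])
for k in sys.argv[2:]:
    for r in place_of(f,k)[:3]:
        w=toworld(f,r['at'],s);a=np.array(r['at']);print(k,round(r['p'],2),w,a[:2]/a[2]*f['fx']+[f['cx'],f['cy']])
E
python3 look.py w1 cup_mid
```

```text
2.3 [ 0.4824 -0.3852  0.1907] [-0.8552  0.545   1.4787  0.0012  1.1177  0.3107] 0.9994796492348063 [ 0.3453  0.0895 -0.14  ]
[[ 0.0009  0.9194  0.3934]
 [ 0.0006  0.3934 -0.9194]
 [-1.      0.0011 -0.0002]]
[[-0.0002 -0.3252  0.9457 -0.1585]
 [ 0.0001 -0.9457 -0.3252  0.0841]
 [ 1.     -0.      0.0003  0.0001]
 [ 0.      0.      0.      1.    ]]
cup_mid 0.91 [ 0.5489 -0.4602  0.0352] [433.6845 182.7468]
cup_mid 0.78 [ 0.4785 -0.3847  0.0251] [315.7727 220.7746]
```

View pics/w1.png

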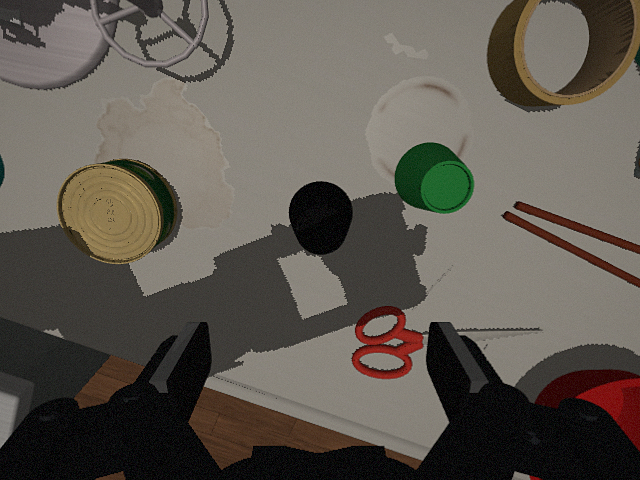

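```bash
python3 - <<'E'
from h import *
s=observe();f=grab_frame('wrist')
im=f['frame'].astype(int);d=f['depth']
# black cup: dark pixels
m=(im.max(2)<60)&(d>0)
n,l,st,c=cv2.connectedComponentsWithStats(m.astype(np.uint8))
for i in range(1,n):
    if st[i,4]>800: print(st[i],c[i])
i=l[240,316]; print(i)
v,u=np.nonzero(l==i)
P=np.array([pix(f,a,b,s) for a,b in zip(u[::7],v[::7])])
print(P[:,2].max(),np.percentile(P[:,2],[5,50,95]))
t=P[(P[:,2]>0.053)&(P[:,2]<.064)];print(len(t),t.min(0),t.max(0),(t.min(0)+t.max(0))/2)
import scipy.optimize as so
Q=P[(P[:,2]>0.008)&(P[:,2]<.052)]
fun=lambda p:np.hypot(Q[:,0]-p[0],Q[:,1]-p[1])-(0.030-0.1552*Q[:,2])
r=so.least_squares(fun,[.48,-.386],loss='soft_l1',f_scale=.002);print(len(Q),r.x,np.std(r.fun))
E
```

```text
[   0    0   62   44 1489] [25.0363 16.4506]
[ 487    0   73  109 2538] [509.4405  63.1769]
[ 555    0   78   90 2787] [601.3097  33.4894]
[ 394  139   69   69 1752] [417.1147 168.1084]
[  99  156   82   94 1661] [154.118  192.8158]
[   0  165   96  105 1008] [ 40.0694 234.4821]
[ 270  178   82   74 3687] [319.0005 213.8172]
[    0   264   640   216 55141] [295.6362 416.3067]
84
0.06000950657215948 [0.0064 0.0546 0.0586]
312 [ 0.4609 -0.4081  0.0531] [ 0.502  -0.3677  0.06  ] [ 0.4814 -0.3879  0.0566]
180 [ 0.4811 -0.3881] 0.0002795521754149236
```

The wrist view shows the black cup centred at (320,217), the tin at (118,212), and clear space on both sides for the jaws. The fit to the depth points puts the cup at (0.481, -0.388). I'll descend.

Call:
play_rows --rows "0.96 -0.05 0.04 0 0 0;0.96 -0.05 0.04 0 0 0;0.96 0 0 0 0 0;0.96 0 0 0 0 0;0.96 0 0 0 0 0"

```text
clock: 2.95
position: [0.4777, -0.3914, 0.0699]
orientation: [[0.0, 0.921, 0.388], [-0.001, 0.388, -0.921], [-1.0, -0.0, 0.001]]
contact_force: [-0.1, -0.5, 0.9]
finger_gap: 0.999
```

Call:
play_rows --rows "0.64 0 0 0 0 0;0.64 0 0 0 0 0;0.64 0 0 0 0 0;0 0 0 0 0 0;0 0 0 0 0 0"

```text
clock: 3.45
position: [0.4783, -0.3906, 0.0226]
orientation: [[-0.0, 0.921, 0.389], [0.0, 0.389, -0.921], [-1.0, -0.0, -0.0]]
contact_force: [0.2, -0.3, -0.8]
finger_gap: 1.001
```

Call:
play_rows --rows "0 0 0 0 0 0;0 0 0 0 0 0;0 0 0 0 0 0;0 0 0 0 0 0;0 0 0 0 0 0" --claw 0 --newtons 30

```text
clock: 3.95
position: [0.479, -0.3905, 0.0239]
orientation: [[0.001, 0.921, 0.39], [-0.001, 0.39, -0.921], [-1.0, 0.0, 0.001]]
contact_force: [-1.4, 1.6, 5.5]
finger_gap: 0.501
```

Call:
play_rows --rows "0 0 0 0 0 0;0 0 0 0 0 0;0 0 0 0 0 0"

```text
clock: 4.25
position: [0.479, -0.3905, 0.0239]
orientation: [[0.001, 0.921, 0.39], [-0.001, 0.39, -0.921], [-1.0, 0.0, 0.001]]
contact_force: [-0.8, 0.7, 5.9]
finger_gap: 0.506
```

Call:
play_rows --rows "-0.4 0 0 0 0 0;-0.8 0 0 0 0 0;-0.8 0 0 0 0 0;0 0 0 0 0 0" --newtons 30

```text
clock: 4.65
position: [0.4803, -0.3918, 0.0756]
orientation: [[0.004, 0.921, 0.39], [-0.005, 0.39, -0.921], [-1.0, 0.002, 0.006]]
contact_force: [0.5, -0.8, -0.4]
finger_gap: 0.505
```

```bash
python3 look.py w2 cup_mid; python3 - <<'E'
from h import *
f=grab_frame('side');save(f,'side1')
for k in ['cup_mid','free_peg']:
    for r in place_of(f,k)[:3]:
        w=toworld(f,r['at']);print(k,r['p'],w)
E
```

```text
4.65 [ 0.4803 -0.3918  0.0756] [-0.8644  0.6977  1.5613  0.      0.8763  0.3055] 0.5053363235598628 [ 0.5134 -0.8166 -0.3583]
[[ 0.004   0.9207  0.3903]
 [-0.0047  0.3903 -0.9207]
 [-1.      0.0019  0.0059]]
[[-0.0002 -0.3252  0.9457 -0.1585]
 [ 0.0001 -0.9457 -0.3252  0.0841]
 [ 1.     -0.      0.0003  0.0001]
 [ 0.      0.      0.      1.    ]]
cup_mid 0.73 [ 0.4838 -0.3883  0.0794] [313.8443 301.3872]
cup_mid 0.69 [ 0.5503 -0.4595  0.0322] [483.1014 205.3814]
cup_mid 0.38 [ 0.4802 -0.3862  0.0789]
free_peg 0.89 [ 0.58   -0.215   0.0561]
```

View pics/w2.png

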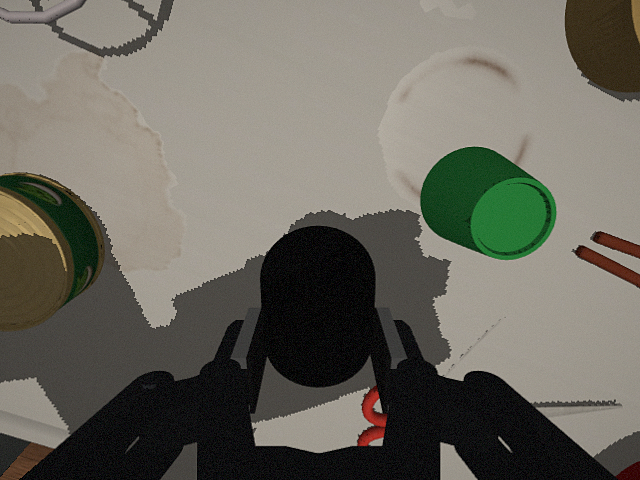

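View pics/side1.png

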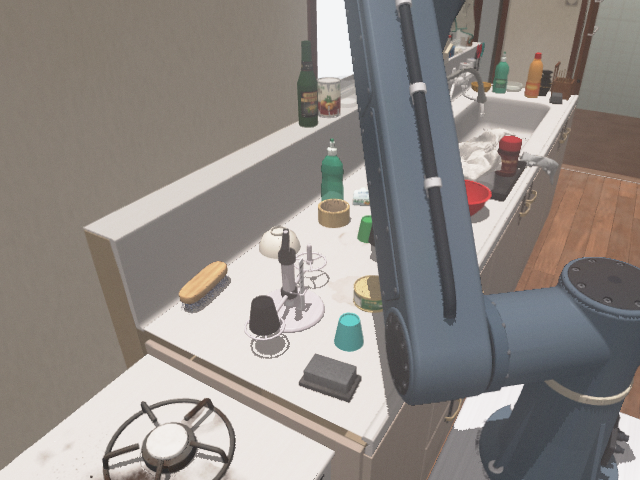

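```bash
cat > cupfit.py <<'E'
from h import *
import scipy.optimize as so
s=observe();f=grab_frame('wrist')
im=f['frame'].astype(int);d=f['depth']
O=np.array(s['orientation']);p0=np.array(s['position'])
v,u=np.nonzero((d>0.05)&(d<0.3)); k=(v%3==0)&(u%3==0)&(u>255)&(u<385)&(v>215)&(v<395); v,u=v[k],u[k]
L=np.array([O.T@(pix(f,a,b,s)-p0) for a,b in zip(u,v)])  # tool coords
k=(im[v,u].max(1)<45)&(np.hypot(L[:,1],L[:,2])<0.034)&(np.abs(L[:,2])<0.019); L=L[k]
top=L[:,0]; print(len(L),np.percentile(top,[1,5,25,50,75,95,99]))
# cone with axis direction tilt: params c_y,c_z,top x, tilt
def fun(p):
    ax=np.array([1,p[3],p[4]]);ax/=np.linalg.norm(ax)
    q=L-np.array([p[2],p[0],p[1]])  # top centre
    h=q@ax; r=np.linalg.norm(q-np.outer(h,ax),axis=1)
    side=(r-(0.021+0.1552*h))*0.988
    return np.where((r<0.0205)&(h<0.006),h,side)
r=so.least_squares(fun,[0,0,np.percentile(top,5),0,0],loss='soft_l1',f_scale=.001)
print('tool: y,z,xtop,tilts',r.x,'med res',np.median(np.abs(r.fun)))
ax=np.array([1,r.x[3],r.x[4]]);ax/=np.linalg.norm(ax)
mid=np.array([r.x[2],r.x[0],r.x[1]])+0.029*ax
print('mid tool',mid,'world',O@mid+p0,'axis world',O@ax)
E
python3 cupfit.py
```

```text
1534 [-0.0348 -0.0343 -0.0316 -0.0307 -0.0158  0.013   0.0205]
tool: y,z,xtop,tilts [ 0.003   0.     -0.0316  0.0038 -0.0038] med res 0.0003785366668946764
mid tool [-0.0026  0.0031 -0.0001] world [ 0.4808 -0.3881  0.0741] axis world [ 0.0005  0.0067 -1.    ]
```

Call:
play_rows --rows "-0.9 0 0 0 0 0;-0.9 0 0 0 0 0;-0.9 0 0 0 0 0;-0.5 0 0 0 0 0;0 0 0 0 0 0"

```text
clock: 5.45
position: [0.4794, -0.391, 0.154]
orientation: [[0.002, 0.921, 0.39], [-0.002, 0.39, -0.921], [-1.0, 0.001, 0.003]]
contact_force: [-0.4, -0.2, -1.2]
finger_gap: 0.501
```

```bash
python3 cupfit.py; python3 look.py w3 free_peg cup_mid
```

```text
1519 [-0.0348 -0.0341 -0.0317 -0.0307 -0.0156  0.0134  0.0203]
tool: y,z,xtop,tilts [ 0.0029  0.0001 -0.0316  0.0064 -0.006 ] med res 0.0003752920995954882
mid tool [-0.0026  0.0031 -0.0001] world [ 0.4823 -0.3897  0.1566] axis world [ 0.0056  0.0056 -1.    ]
5.5 [ 0.4788 -0.3902  0.1527] [-0.8646  0.5917  1.5119  0.      1.0375  0.3054] 0.5048381885614508 [-0.1117  0.3934 -0.605 ]
[[ 0.0004  0.9207  0.3902]
 [-0.0004  0.3902 -0.9207]
 [-1.      0.0002  0.0006]]
[[-0.0002 -0.3252  0.9457 -0.1585]
 [ 0.0001 -0.9457 -0.3252  0.0841]
 [ 1.     -0.      0.0003  0.0001]
 [ 0.      0.      0.      1.    ]]
cup_mid 0.83 [ 0.4808 -0.3893  0.1556] [317.8395 305.2403]
cup_mid 0.8 [ 0.5468 -0.4595  0.0334] [441.5419 185.4554]
```

Call:
play_rows --rows "0 0.52 -0.69 0 0 0;0 0.52 -0.69 0 0 0;0 0.52 -0.69 0 0 0;0 0.52 -0.69 0 0 0;0 0.52 -0.69 0 0 0"

```text
clock: 6.15
position: [0.5045, -0.2827, 0.1518]
orientation: [[-0.002, 0.921, 0.39], [0.002, 0.39, -0.921], [-1.0, -0.001, -0.003]]
contact_force: [-0.3, -0.4, -0.8]
finger_gap: 0.504
```

Call:
play_rows --rows "0 0.52 -0.69 0 0 0;0 0.52 -0.69 0 0 0;0 0 0 0 0 0"

```text
clock: 6.45
position: [0.5147, -0.2389, 0.1517]
orientation: [[-0.003, 0.919, 0.393], [0.003, 0.393, -0.919], [-1.0, -0.001, -0.004]]
contact_force: [-0.9, -1.1, -1.1]
finger_gap: 0.504
```

```bash
python3 look.py w4 free_peg cup_mid lever_axis lever_tip cursor top_line
```

```text
6.45 [ 0.5147 -0.2389  0.1517] [-0.6321  0.5349  1.6385  0.0013  0.9725  0.5337] 0.5039968993606038 [-0.8899 -1.0837 -1.108 ]
[[-0.0028  0.9194  0.3933]
 [ 0.0034  0.3933 -0.9194]
 [-1.     -0.0013 -0.0043]]
[[-0.0002 -0.3252  0.9457 -0.1585]
 [ 0.0001 -0.9457 -0.3252  0.0841]
 [ 1.     -0.      0.0003  0.0001]
 [ 0.      0.      0.      1.    ]]
free_peg 0.86 [ 0.5793 -0.2212  0.0581] [332.816  144.3276]
cup_mid 0.97 [ 0.5484 -0.4588  0.0338] [587.247  299.1485]
cup_mid 0.81 [ 0.5175 -0.2372  0.1557] [316.7293 304.3901]
cursor 0.98 [ 0.5186 -0.1053  0.0583] [131.7305 160.5994]
```

View pics/w4.png

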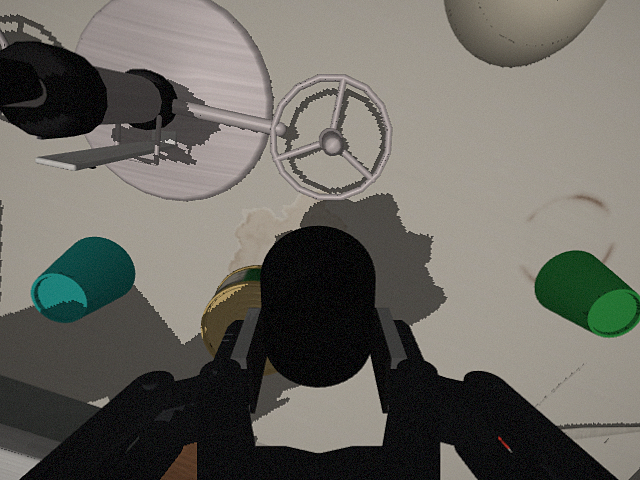

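```bash
cat > peg.py <<'E'
from h import *
import scipy.optimize as so
s=observe();f=grab_frame('wrist');d=f['depth']
g=np.array([0.58,-0.218])
H=np.full(d.shape,np.nan);P=[]
for v in range(0,480,1):
    for u in range(180,480,1):
        if d[v,u]<=0: continue
        X=pix(f,u,v,s)
        if np.hypot(*(X[:2]-g))<0.06 and X[2]>0.03: P.append(X)
P=np.array(P);r=np.hypot(P[:,0]-g[0],P[:,1]-g[1]);print(len(P),P[:,2].max())
tip=P[(r<0.015)&(P[:,2]>0.085)];
print('tip n',len(tip),tip.mean(0) if len(tip) else '',tip[:,2].max() if len(tip) else '')
R=P[(r>0.025)&(r<0.05)&(P[:,2]>0.04)&(P[:,2]<0.065)];print('ring n',len(R),np.percentile(R[:,2],[5,50,95]))
fun=lambda p:np.hypot(R[:,0]-p[0],R[:,1]-p[1])-p[2]
q=so.least_squares(fun,[*g,.037],loss='cauchy',f_scale=.001);print('ring c,r',q.x)
E
python3 peg.py
```

```text
24621 0.2567061229765184
tip n 382 [ 0.5813 -0.2187  0.0978] 0.10174618182646146
ring n 3287 [0.0531 0.055  0.0563]
ring c,r [ 0.581  -0.2188  0.0372]
```

The wrist view shows the peg tip at (332,143) inside its ring, with the cup held at (318,305). The tip (0.5813, -0.2187) and the ring centre agree, and the spokes are at z≈0.055.

Call:
play_rows --rows "0 0.65 0.08 0 0 0;0 0.65 0.08 0 0 0;0 0.65 0.08 0 0 0;0 0.65 0.06 0 0 0;0 0 0 0 0 0"

```text
clock: 7.35
position: [0.5798, -0.2253, 0.1527]
orientation: [[0.002, 0.92, 0.391], [-0.001, 0.391, -0.92], [-1.0, 0.001, 0.001]]
contact_force: [-0.4, -1.4, -0.8]
finger_gap: 0.505
```

```bash
python3 cupfit.py; python3 look.py w5
python3 - <<'E'
from h import *
go([0.5782,-0.22,0.15],n=1)
E
```

```text
1522 [-0.0348 -0.0342 -0.0316 -0.0307 -0.0158  0.0137  0.0206]
tool: y,z,xtop,tilts [ 0.0029  0.0001 -0.0316  0.0047 -0.006 ] med res 0.00036484758420753116
mid tool [-0.0026  0.0031 -0.    ] world [ 0.5826 -0.224   0.1553] axis world [ 0.0039  0.0067 -1.    ]
7.4 [ 0.5784 -0.2252  0.1525] [-0.5511  0.5958  1.5036 -0.0003  1.0422  0.6185] 0.5051376953900382 [-0.3768  0.9419 -0.9947]
[[-0.0001  0.9205  0.3907]
 [-0.0002  0.3907 -0.9205]
 [-1.     -0.0002  0.0002]]
[[-0.0002 -0.3252  0.9457 -0.1585]
 [ 0.0001 -0.9457 -0.3252  0.0841]
 [ 1.     -0.      0.0003  0.0001]
 [ 0.      0.      0.      1.    ]]
tool delta mm [ 2.3887  2.6754 -4.5132] per row of 1 [ 0.0955  0.107  -0.1805]
```

View pics/w5.png

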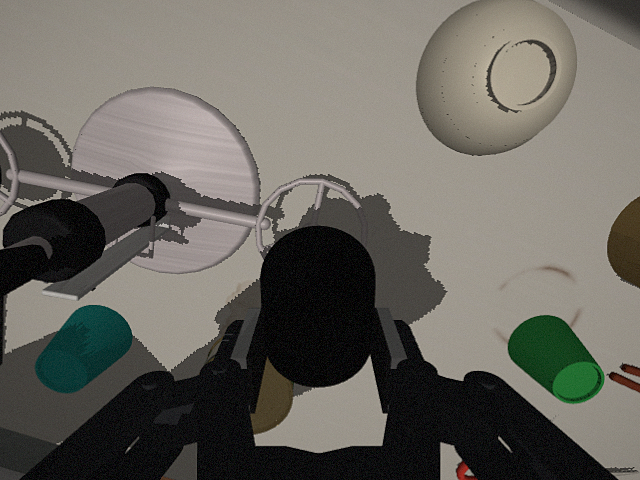

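Call:
play_rows --rows "0 0.08 -0.19 0 0 0;0.6 0 0 0 0 0;0.6 0 0 0 0 0;0.6 0 0 0 0 0;0 0 0 0 0 0"

```text
clock: 7.95
position: [0.5757, -0.2189, 0.1058]
orientation: [[-0.005, 0.921, 0.389], [0.003, 0.39, -0.921], [-1.0, -0.003, -0.005]]
contact_force: [-0.6, 0.2, -1.3]
finger_gap: 0.5
```

Call:
play_rows --rows "0.5 0 0 0 0 0;0.3 0 0 0 0 0;0.1 0 0 0 0 0;0 0 0 0 0 0"

```text
clock: 8.35
position: [0.5779, -0.2198, 0.0848]
orientation: [[-0.001, 0.921, 0.39], [0.0, 0.39, -0.921], [-1.0, -0.0, -0.001]]
contact_force: [0.4, 0.3, -1.4]
finger_gap: 0.507
```

```bash
python3 cupfit.py
```

```text
1535 [-0.035  -0.0342 -0.0316 -0.0308 -0.0158  0.0131  0.0205]
tool: y,z,xtop,tilts [ 0.003   0.0001 -0.0316  0.0038 -0.0055] med res 0.00036598591838262373
mid tool [-0.0026  0.0031 -0.    ] world [ 0.5807 -0.2185  0.0874] axis world [ 0.0007  0.007  -1.    ]
```

Call:
play_rows --rows "0.06 0 0 0 0 0;0.06 0 0 0 0 0;0 0 0 0 0 0"

```text
clock: 8.7
position: [0.5782, -0.2198, 0.0822]
orientation: [[0.0, 0.921, 0.39], [-0.0, 0.39, -0.921], [-1.0, 0.0, 0.0]]
contact_force: [-0.4, -0.8, -0.3]
finger_gap: 0.504
```

Call:
play_rows --rows "0.05 0 0 0 0 0;0 0 0 0 0 0"

```text
clock: 8.9
position: [0.5781, -0.2198, 0.0809]
orientation: [[-0.0, 0.921, 0.39], [0.0, 0.39, -0.921], [-1.0, -0.0, -0.0]]
contact_force: [0.1, -0.3, -0.4]
finger_gap: 0.507
```

Call:
play_rows --rows "0.05 0 0 0 0 0;0 0 0 0 0 0"

```text
clock: 9.1
position: [0.578, -0.2198, 0.0796]
orientation: [[-0.0, 0.921, 0.39], [0.0, 0.39, -0.921], [-1.0, -0.0, -0.0]]
contact_force: [0.2, 0.8, -1.3]
finger_gap: 0.506
```

Call:
play_rows --rows "0.05 0 0 0 0 0;0 0 0 0 0 0"

```text
clock: 9.3
position: [0.5782, -0.2199, 0.0787]
orientation: [[0.0, 0.921, 0.39], [-0.0, 0.39, -0.921], [-1.0, 0.0, 0.0]]
contact_force: [-0.4, 0.5, 0.8]
finger_gap: 0.504
```

Call:
play_rows --rows "0.04 0 0 0 0 0;0 0 0 0 0 0"

```text
clock: 9.5
position: [0.5783, -0.2199, 0.0783]
orientation: [[0.001, 0.921, 0.39], [-0.0, 0.39, -0.921], [-1.0, 0.0, 0.001]]
contact_force: [-0.6, -0.0, 4.2]
finger_gap: 0.504
```

Contact: the upward force is 4 N. I'll release the cup.

Call:
play_rows --rows "0 0 0 0 0 0;0 0 0 0 0 0;0 0 0 0 0 0;0 0 0 0 0 0;0 0 0 0 0 0" --claw 1

```text
clock: 10.0
position: [0.5781, -0.2198, 0.0773]
orientation: [[-0.0, 0.921, 0.39], [0.0, 0.39, -0.921], [-1.0, -0.0, -0.0]]
contact_force: [0.6, -0.5, -0.4]
finger_gap: 1.004
```

Call:
play_rows --rows "-0.3 0 0 0 0 0;-0.6 0 0 0 0 0;-0.8 0 0 0 0 0;-0.9 0 0 0 0 0;-0.9 0 0 0 0 0"

```text
clock: 10.5
position: [0.5784, -0.22, 0.1672]
orientation: [[0.001, 0.921, 0.39], [-0.001, 0.39, -0.921], [-1.0, 0.001, 0.001]]
contact_force: [-0.4, 0.9, 0.1]
finger_gap: 0.999
```

Call:
play_rows --rows "-0.9 0 0 0 0 0;-0.9 0 0 0 0 0;-0.9 0 0 0 0 0;0 0 0 0 0 0"

```text
clock: 10.9
position: [0.5804, -0.2211, 0.2377]
orientation: [[0.008, 0.921, 0.39], [-0.005, 0.39, -0.921], [-1.0, 0.006, 0.008]]
contact_force: [0.3, -0.7, -0.2]
finger_gap: 1.004
```

```bash
python3 look.py w6 cup_mid free_peg lever_axis lever_tip;python3 - <<'E'
from h import *
f=grab_frame('side');save(f,'side2')
for k in ['cup_mid','other_cup_mid','lever_axis','lever_tip','cursor','top_line']:
    for r in place_of(f,k)[:3]:
        w=toworld(f,r['at']);print(k,r['p'],w)
E
```

```text
10.9 [ 0.5804 -0.2211  0.2377] [-0.5437  0.495   1.4262 -0.      1.2106  0.6262] 1.003951844604098 [ 0.2504 -0.671  -0.2479]
[[ 0.0084  0.9207  0.3903]
 [-0.0051  0.3903 -0.9207]
 [-1.      0.0057  0.0079]]
[[-0.0002 -0.3252  0.9457 -0.1585]
 [ 0.0001 -0.9457 -0.3252  0.0841]
 [ 1.     -0.      0.0003  0.0001]
 [ 0.      0.      0.      1.    ]]
cup_mid 0.85 [ 0.5839 -0.2174  0.0794] [314.061  214.7709]
cup_mid 0.63 [ 0.549  -0.4601  0.0332] [509.1092 318.601 ]
free_peg 0.54 [ 0.4166 -0.2218  0.0046] [262.314  329.2367]
lever_axis 0.68 [ 0.56   -0.1019  0.1842] [111.3113 219.9847]
lever_tip 0.62 [ 0.5303 -0.0577  0.1839] [ 23.9552 236.9191]
lever_tip 0.34 [ 0.5264 -0.1089  0.1218] [152.0048 242.2951]
cup_mid 0.8 [ 0.5837 -0.2173  0.0852]
cup_mid 0.57 [ 0.5508 -0.4607  0.0267]
other_cup_mid 0.69 [ 0.4019 -0.0801  0.0246]
other_cup_mid 0.63 [0.5371 0.0156 0.081 ]
lever_axis 0.5 [ 0.5541 -0.0997  0.1828]
lever_tip 0.77 [ 0.5251 -0.0567  0.1856]
cursor 0.76 [ 0.5228 -0.1051  0.059 ]
top_line 0.94 [ 0.5205 -0.106   0.1193]
```

View pics/w6.png

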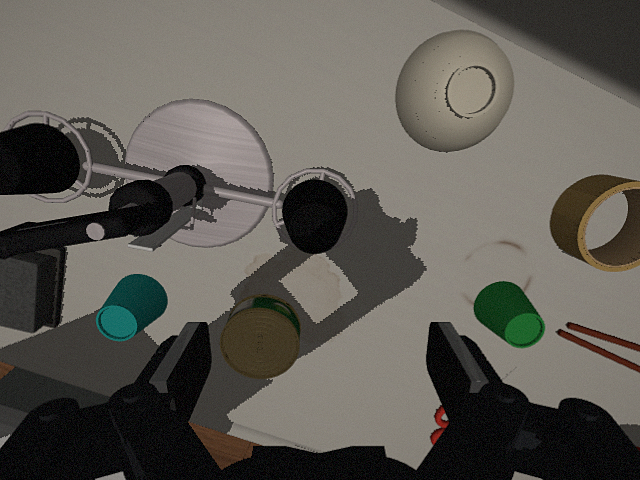

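View pics/side2.png

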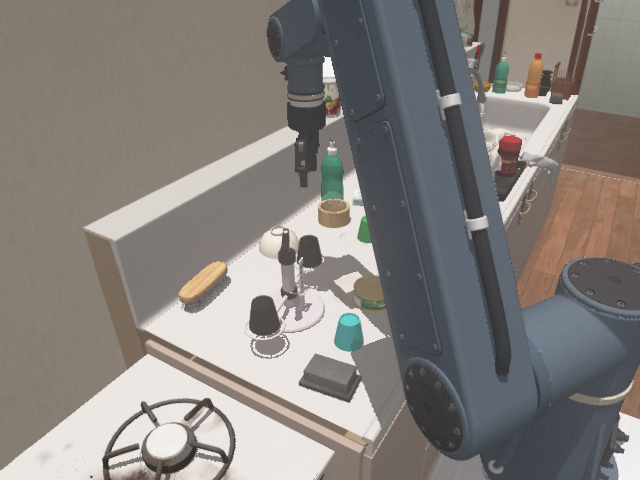

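The cup stands on the free peg, with the wrist view showing it centred in the ring at (314,213). The side view agrees. I'll turn the tool about 81° for the lever.

Call:
play_rows --rows "0 0 0 1 0 0;0 0 0 1 0 0;0 0 0 1 0 0;0 0 0 1 0 0;0 0 0 1 0 0"

```text
clock: 12.0
position: [0.5781, -0.2198, 0.2323]
orientation: [[-0.0, 0.992, -0.127], [0.0, -0.127, -0.992], [-1.0, -0.0, -0.0]]
contact_force: [-0.4, 0.6, -0.8]
finger_gap: 0.998
```

Call:
play_rows --rows "0 0 0 1 0 0;0 0 0 1 0 0;0 0 0 1 0 0;0 0 0 1 0 0;0 0 0 1 0 0"

```text
clock: 12.5
position: [0.5781, -0.2198, 0.2323]
orientation: [[-0.0, 0.796, -0.606], [0.0, -0.606, -0.796], [-1.0, -0.0, 0.0]]
contact_force: [0.1, 0.3, 0.7]
finger_gap: 1.002
```

Call:
play_rows --rows "0 0 0 1 0 0;0 0 0 1 0 0;0 0 0 1 0 0;0 0 0 0.5 0 0;0 0 0 0 0 0"

```text
clock: 13.0
position: [0.5781, -0.2198, 0.2323]
orientation: [[-0.0, 0.53, -0.848], [0.0, -0.848, -0.53], [-1.0, -0.0, 0.0]]
contact_force: [0.1, -0.6, -0.8]
finger_gap: 0.998
```

```bash
python3 look.py w7 lever_axis lever_tip; python3 - <<'E'
from h import *
go([0.556+0.0,-0.099,0.26],n=5)
E
```

```text
13.0 [ 0.5781 -0.2198  0.2323] [-0.5438  0.5011  1.4312 -0.      1.2095  2.0397] 0.9977160520316183 [ 0.0944 -0.5829 -0.7879]
[[-0.0002  0.5295 -0.8483]
 [ 0.0001 -0.8483 -0.5295]
 [-1.     -0.0002  0.0001]]
[[ 0.0001 -0.325   0.9457 -0.1585]
 [ 0.0001 -0.9457 -0.325   0.0841]
 [ 1.      0.0001 -0.     -0.0002]
 [ 0.      0.      0.      1.    ]]
lever_axis 0.6 [ 0.5557 -0.105   0.1852] [256.587 418.427]
lever_tip 0.4 [ 0.5269 -0.1091  0.1225] [300.4204 373.4331]
tool delta mm [ -27.5994 -114.1644  -45.316 ] per row of 5 [-0.2208 -0.9133 -0.3625]
```

View pics/w7.png

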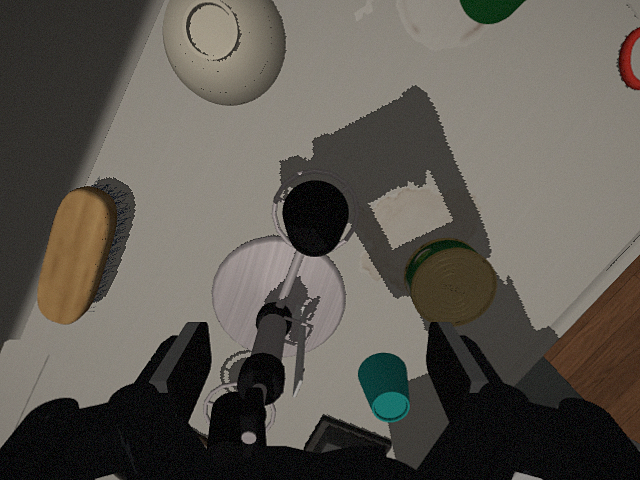

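Call:
play_rows --rows "-0.3 -0.7 -0.36 0 0 0;-0.3 -0.7 -0.36 0 0 0;-0.3 -0.7 -0.36 0 0 0;-0.3 -0.7 -0.36 0 0 0;0 0 0 0 0 0"

```text
clock: 13.65
position: [0.5718, -0.1379, 0.2644]
orientation: [[0.002, 0.533, -0.846], [-0.0, -0.846, -0.533], [-1.0, 0.001, -0.002]]
contact_force: [0.1, 0.0, 1.3]
finger_gap: 1.002
```

```bash
python3 look.py w8 lever_axis lever_tip cursor top_line; python3 - <<'E'
from h import *
f=grab_frame('top')
for k in ['lever_axis','lever_tip']:
    for r in place_of(f,k)[:3]: print(k,r['p'],toworld(f,r['at']))
E
```

```text
13.65 [ 0.5718 -0.1379  0.2644] [-0.4269  0.4245  1.4714  0.0009  1.2435  2.1525] 1.001838985425869 [0.0533 0.046  1.287 ]
[[ 0.0023  0.5328 -0.8462]
 [-0.0001 -0.8462 -0.5328]
 [-1.      0.0013 -0.0019]]
[[ 0.0001 -0.325   0.9457 -0.1585]
 [ 0.0001 -0.9457 -0.325   0.0841]
 [ 1.      0.0001 -0.     -0.0002]
 [ 0.      0.      0.      1.    ]]
lever_axis 0.75 [ 0.5586 -0.1021  0.1882] [307.3349 302.7256]
lever_tip 0.9 [ 0.5299 -0.055   0.1853] [307.052  367.8658]
cursor 0.78 [ 0.5184 -0.1068  0.0597] [346.9502 259.658 ]
top_line 0.71 [ 0.5256 -0.1102  0.1219] [347.1641 278.1997]
lever_axis 0.74 [ 0.5591 -0.0999  0.18  ]
lever_tip 0.91 [ 0.527  -0.0545  0.1813]
```

View pics/w8.png

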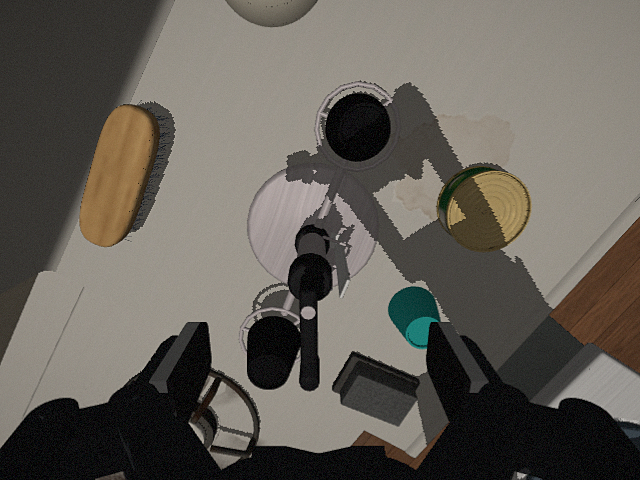

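```bash
cat > lev.py <<'E'
from h import *
s=observe();f=grab_frame('wrist');d=f['depth']
print(s['clock'],s['position'])
P=[]
for v in range(230,420):
    for u in range(255,370):
        if d[v,u]>0:
            X=pix(f,u,v,s)
            if 0.165<X[2]<0.22 and np.hypot(X[0]-.54,X[1]+.08)<.08:P.append(X)
P=np.array(P); print(len(P),np.percentile(P[:,2],[1,10,50,90,99]))
T=P[P[:,2]>np.percentile(P[:,2],90)-0.005]
rect=cv2.minAreaRect((T[:,:2]*1e3).astype(np.float32));print('rect mm',rect)
c=T[:,:2].mean(0);w,V=np.linalg.eigh(np.cov((T[:,:2]-c).T));dr=V[:,1];dr*=-np.sign(dr[0])
h=(T[:,:2]-c)@dr;print('dir deg',np.degrees(np.arctan2(dr[1],dr[0])),'span',h.min(),h.max())
rear=c+dr*h.min();tip=c+dr*h.max();print('rear',rear,'tip end',tip,'axis est',rear+dr*.016,tip-dr*.065)
print('dot',pix(f,308,313,s))
E
python3 lev.py
```

```text
14.05 [ 0.5715 -0.1421  0.262 ]
2151 [0.1729 0.1867 0.1979 0.199  0.2001]
rect mm ((544.0335693359375, -81.03604125976562), (14.350131034851074, 80.82376098632812), 31.89573097229004)
dir deg 122.39601684880617 span -0.037803941607988764 0.04300335613544113
rear [ 0.5658 -0.1151] tip end [ 0.5225 -0.0469] axis est [ 0.5572 -0.1016] [ 0.5573 -0.1018]
dot [ 0.5571 -0.106   0.1988]
```

The wrist view shows the lever from (310,298) to (310,390), and the depth fit gives an 81 mm bar at 122.4° with its axis at (0.557, -0.102). That point is the midpoint of the pegs, so it checks out. The jaws are already square to the bar.

Call:
play_rows --rows "0 -0.55 -0.12 0 0 0;0 -0.55 -0.12 0 0 0;0 -0.55 -0.12 0 0 0;0 0 0 0 0 0;0 0 0 0 0 0"

```text
clock: 14.6
position: [0.5574, -0.1009, 0.2628]
orientation: [[0.001, 0.531, -0.848], [-0.001, -0.848, -0.531], [-1.0, 0.001, -0.0]]
contact_force: [-0.3, 0.4, -0.2]
finger_gap: 1.003
```

```bash
python3 look.py w9 lever_axis lever_tip; python3 - <<'E'
from h import *
go([0.5573,-0.1017,0.174],n=5)
E
```

```text
14.6 [ 0.5574 -0.1009  0.2628] [-0.3762  0.3956  1.5259 -0.0003  1.2194  2.2062] 1.0026502872602971 [-0.3314  0.4272 -0.1974]
[[ 0.0006  0.5306 -0.8476]
 [-0.0005 -0.8476 -0.5306]
 [-1.      0.0007 -0.0002]]
[[ 0.0001 -0.325   0.9457 -0.1585]
 [ 0.0001 -0.9457 -0.325   0.0841]
 [ 1.      0.0001 -0.     -0.0002]
 [ 0.      0.      0.      1.    ]]
lever_axis 0.73 [ 0.561  -0.0997  0.1849] [312.9494 249.2953]
lever_axis 0.6 [ 0.5811 -0.2173  0.0831] [369.6695  80.2096]
tool delta mm [88.6287 -0.4815  0.2849] per row of 5 [ 0.709  -0.0039  0.0023]
```

View pics/w9.png

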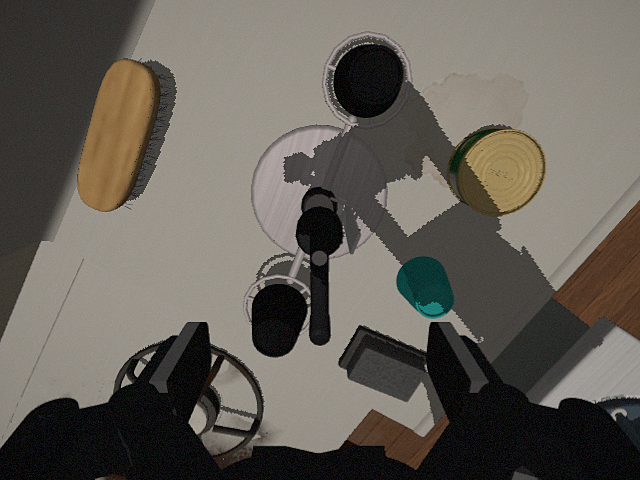

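Call:
play_rows --rows "0.7 0 0 0 0 0;0.7 0 0 0 0 0;0.7 0 0 0 0 0;0.7 0 0 0 0 0;0 0 0 0 0 0"

```text
clock: 15.25
position: [0.5558, -0.1015, 0.1901]
orientation: [[-0.005, 0.529, -0.849], [0.002, -0.849, -0.529], [-1.0, -0.004, 0.003]]
contact_force: [-0.4, 0.2, 0.2]
finger_gap: 1.001
```

Call:
play_rows --rows "0.4 0 0 0 0 0;0.34 0 0 0 0 0;0 0 0 0 0 0;0 0 0 0 0 0"

```text
clock: 15.65
position: [0.5575, -0.1017, 0.1741]
orientation: [[0.0, 0.529, -0.848], [-0.0, -0.848, -0.529], [-1.0, 0.0, -0.0]]
contact_force: [0.0, -0.1, 0.1]
finger_gap: 1.003
```

```bash
python3 look.py w10
```

```text
15.65 [ 0.5575 -0.1017  0.1741] [-0.3776  0.5018  1.6237 -0.      1.0158  2.2061] 1.003385944842793 [ 0.0028 -0.0847  0.0562]
[[ 0.0002  0.5294 -0.8484]
 [-0.0001 -0.8484 -0.5294]
 [-1.      0.0002 -0.0001]]
[[ 0.0001 -0.325   0.9457 -0.1585]
 [ 0.0001 -0.9457 -0.325   0.0841]
 [ 1.      0.0001 -0.     -0.0002]
 [ 0.      0.      0.      1.    ]]
```

View pics/w10.png

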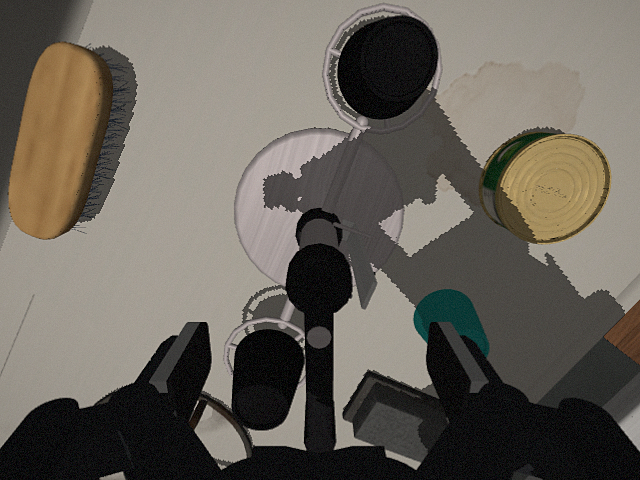

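Call:
play_rows --rows "0 0 0 0 0 0;0 0 0 0 0 0;0 0 0 0 0 0;0 0 0 0 0 0;0 0 0 0 0 0" --claw 0 --newtons 60

```text
clock: 16.2
position: [0.5574, -0.1017, 0.174]
orientation: [[0.0, 0.529, -0.848], [-0.0, -0.848, -0.529], [-1.0, 0.0, -0.0]]
contact_force: [-0.4, 0.2, 0.0]
finger_gap: 0.144
```

Call:
play_rows --rows "0 0 0 0 0 0;0 0 0 0 0 0;0 0 0 0 0 0;0 0 0 0 0 0;0 0 0 0 0 0"

```text
clock: 16.7
position: [0.5574, -0.1017, 0.1742]
orientation: [[0.0, 0.529, -0.848], [-0.0, -0.848, -0.529], [-1.0, 0.0, -0.0]]
contact_force: [-1.4, -0.1, 4.2]
finger_gap: 0.116
```

```bash
python3 look.py w11 cursor top_line lever_axis
```

```text
16.7 [ 0.5574 -0.1017  0.1742] [-0.3776  0.5015  1.6239 -0.0001  1.0161  2.2062] 0.11617593936414387 [-1.4386 -0.0907  4.2279]
[[ 0.0001  0.5294 -0.8484]
 [-0.0001 -0.8484 -0.5294]
 [-1.      0.0001 -0.    ]]
[[ 0.0001 -0.325   0.9457 -0.1585]
 [ 0.0001 -0.9457 -0.325   0.0841]
 [ 1.      0.0001 -0.     -0.0002]
 [ 0.      0.      0.      1.    ]]
cursor 0.6 [ 0.5196 -0.1069  0.0628] [364.6981 255.0231]
top_line 0.96 [ 0.526  -0.1113  0.1235] [371.6881 279.0508]
lever_axis 0.75 [ 0.5569 -0.1035  0.1851] [321.9453 315.8409]
```

View pics/w11.png

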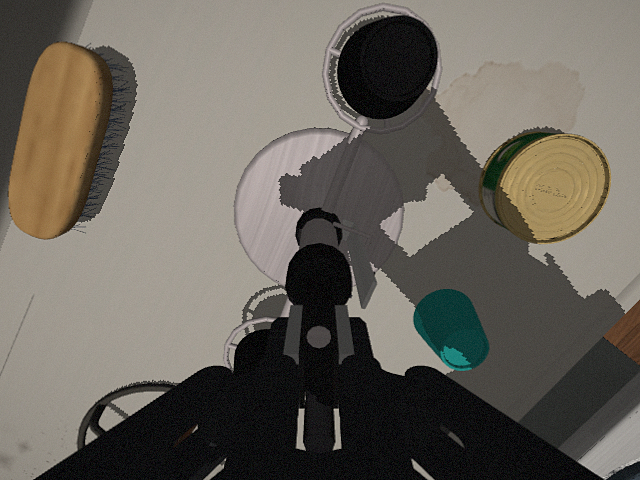

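The bar is held between the pads around its pivot at (318,337). I'll raise the grip to 100 N and lift smoothly.

Call:
play_rows --rows "0 0 0 0 0 0;-0.08 0 0 0 0 0;-0.2 0 0 0 0 0;-0.3 0 0 0 0 0;-0.32 0 0 0 0 0" --newtons 100

```text
clock: 17.4
position: [0.5573, -0.1016, 0.196]
orientation: [[-0.001, 0.529, -0.848], [0.001, -0.848, -0.529], [-1.0, -0.001, 0.001]]
contact_force: [2.8, -1.4, -11.2]
finger_gap: 0.097
```

Call:
play_rows --rows "-0.32 0 0 0 0 0;-0.32 0 0 0 0 0;-0.32 0 0 0 0 0;-0.3 0 0 0 0 0;-0.2 0 0 0 0 0"

```text
clock: 17.9
position: [0.5573, -0.1017, 0.2339]
orientation: [[0.0, 0.529, -0.848], [-0.0, -0.848, -0.529], [-1.0, 0.0, -0.0]]
contact_force: [2.8, -1.1, -9.6]
finger_gap: 0.101
```

Call:
play_rows --rows "-0.12 0 0 0 0 0;-0.06 0 0 0 0 0;0 0 0 0 0 0;0 0 0 0 0 0;0 0 0 0 0 0"

```text
clock: 18.4
position: [0.5573, -0.1016, 0.2374]
orientation: [[-0.0, 0.529, -0.848], [0.0, -0.848, -0.529], [-1.0, -0.0, 0.0]]
contact_force: [1.2, -0.9, -6.8]
finger_gap: 0.096
```

```bash
python3 look.py w12 cursor top_line lever_axis;  cat > lookside.py <<'E'
from h import *
import sys
f=grab_frame('side');save(f,sys.argv[1])
c=cv2.imread(f'pics/{sys.argv[1]}.png')[160:340,200:360];cv2.imwrite(f'pics/{sys.argv[1]}z.png',cv2.resize(c,None,fx=3.3,fy=3.3,interpolation=cv2.INTER_CUBIC))
for k in ['cup_mid','other_cup_mid','lever_axis','lever_tip','cursor','top_line','free_peg','full_peg']:
    for r in place_of(f,k)[:2]:
        w=toworld(f,r['at']);print(k,r['p'],w,np.round(proj(f,w),1))
E
python3 lookside.py side3
```

```text
18.4 [ 0.5573 -0.1016  0.2374] [-0.3775  0.4236  1.5565 -0.      1.1619  2.2062] 0.09596179015821676 [ 1.1617 -0.9134 -6.7762]
[[-0.0003  0.5294 -0.8483]
 [ 0.0001 -0.8483 -0.5294]
 [-1.     -0.0002  0.0002]]
[[ 0.0001 -0.325   0.9457 -0.1585]
 [ 0.0001 -0.9457 -0.325   0.0841]
 [ 1.      0.0001 -0.     -0.0002]
 [ 0.      0.      0.      1.    ]]
cursor 0.74 [ 0.519  -0.1075  0.1209] [364.9959 252.2746]
top_line 0.79 [ 0.5269 -0.1079  0.1236] [357.0575 247.8582]
top_line 0.52 [0.5318 0.0184 0.1498] [264.7948 385.5626]
lever_axis 0.76 [ 0.5562 -0.102   0.2484] [321.2506 319.1038]
cup_mid 0.87 [ 0.5834 -0.216   0.1489] [306.3 225.1]
cup_mid 0.85 [ 0.5482 -0.4617  0.0275] [368.7 228.9]
other_cup_mid 0.88 [ 0.4005 -0.0795  0.026 ] [348.1 330.9]
other_cup_mid 0.6 [0.5334 0.0174 0.1473] [260.  286.7]
lever_axis 0.81 [ 0.5577 -0.0993  0.2447] [283.  210.7]
lever_axis 0.48 [ 0.5823 -0.2165  0.1485] [306.9 225.3]
lever_tip 0.65 [ 0.5245 -0.0551  0.2479] [283.8 223.2]
cursor 0.79 [ 0.5198 -0.1073  0.1237] [303.8 266.5]
top_line 0.77 [ 0.5238 -0.1062  0.1227] [301.9 266.6]
free_peg 0.98 [ 0.5782 -0.2202  0.1203] [309.6 236. ]
full_peg 0.66 [0.5387 0.0147 0.1173] [259.9 298. ]
```

View pics/w12.png

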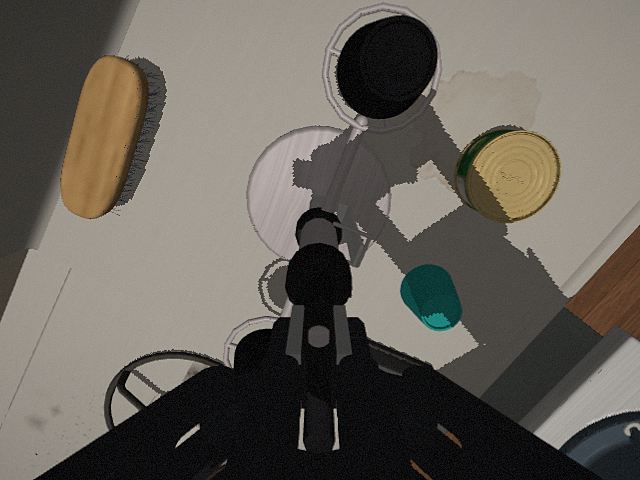

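View pics/side3z.png

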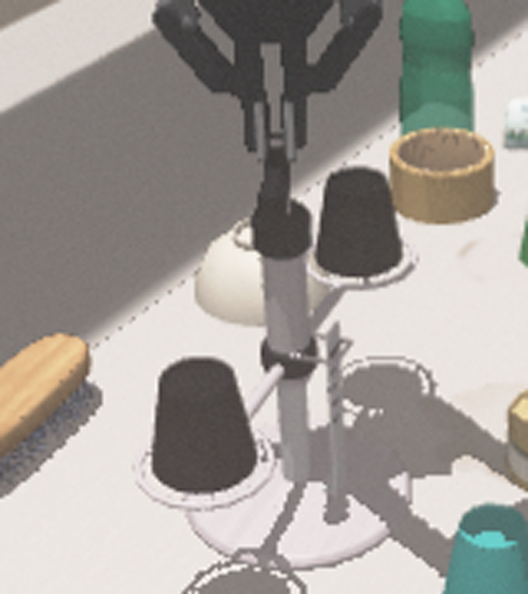

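Call:
play_rows --rows "-0.06 0 0 0 0 0;0 0 0 0 0 0;0 0 0 0 0 0;0 0 0 0 0 0;0 0 0 0 0 0"

```text
clock: 19.55
position: [0.5573, -0.1016, 0.2389]
orientation: [[-0.0, 0.529, -0.848], [-0.0, -0.848, -0.529], [-1.0, -0.0, 0.0]]
contact_force: [1.4, -2.0, -8.8]
finger_gap: 0.101
```

```bash
python3 look.py w13 cursor top_line;python3 look.py w13b cursor top_line lever_axis; python3 - <<'E'
from h import *
for i in range(2):
    f=grab_frame('side')
    for k in ['cursor','top_line']:
        for r in place_of(f,k)[:1]:
            w=toworld(f,r['at']);print(k,r['p'],w)
f=grab_frame('top')
for k in ['cursor','top_line','lever_axis']:
        for r in place_of(f,k)[:1]:
            w=toworld(f,r['at']);print('top',k,r['p'],w)
c=cv2.imread('pics/w13.png')[190:310,290:410];cv2.imwrite('pics/w13z.png',cv2.resize(c,None,fx=5,fy=5,interpolation=cv2.INTER_CUBIC))
E
```

```text
19.55 [ 0.5573 -0.1016  0.2389] [-0.3775  0.4218  1.5547 -0.0001  1.1653  2.2062] 0.10056324223910107 [ 1.3569 -2.0272 -8.8159]
[[-0.0002  0.5294 -0.8484]
 [-0.     -0.8484 -0.5294]
 [-1.     -0.0001  0.0002]]
[[ 0.0001 -0.325   0.9457 -0.1585]
 [ 0.0001 -0.9457 -0.325   0.0841]
 [ 1.      0.0001 -0.     -0.0002]
 [ 0.      0.      0.      1.    ]]
cursor 0.7 [ 0.5169 -0.1057  0.1269] [366.6018 257.6249]
top_line 0.86 [ 0.5253 -0.1097  0.1202] [359.4588 245.0991]
19.7 [ 0.5573 -0.1016  0.2389] [-0.3776  0.4218  1.5547 -0.0001  1.1653  2.2062] 0.09643060472072214 [ 0.9331 -1.7662 -8.5072]
[[-0.0002  0.5294 -0.8484]
 [ 0.     -0.8484 -0.5294]
 [-1.     -0.0001  0.0002]]
[[ 0.0001 -0.325   0.9457 -0.1585]
 [ 0.0001 -0.9457 -0.325   0.0841]
 [ 1.      0.0001 -0.     -0.0002]
 [ 0.      0.      0.      1.    ]]
cursor 0.7 [ 0.5217 -0.1089  0.1267] [363.6686 251.0475]
top_line 0.72 [ 0.5235 -0.1106  0.121 ] [362.1701 245.6185]
lever_axis 0.69 [ 0.5551 -0.1037  0.2474] [325.2778 314.5879]
cursor 0.73 [ 0.5205 -0.1074  0.1251]
top_line 0.97 [ 0.5217 -0.1017  0.1226]
cursor 0.9 [ 0.5203 -0.106   0.1236]
top_line 0.93 [ 0.522  -0.1058  0.1217]
top cursor 0.74 [ 0.5166 -0.1046  0.1257]
top top_line 0.72 [ 0.5308 -0.1058  0.1271]
```

View pics/w13z.png

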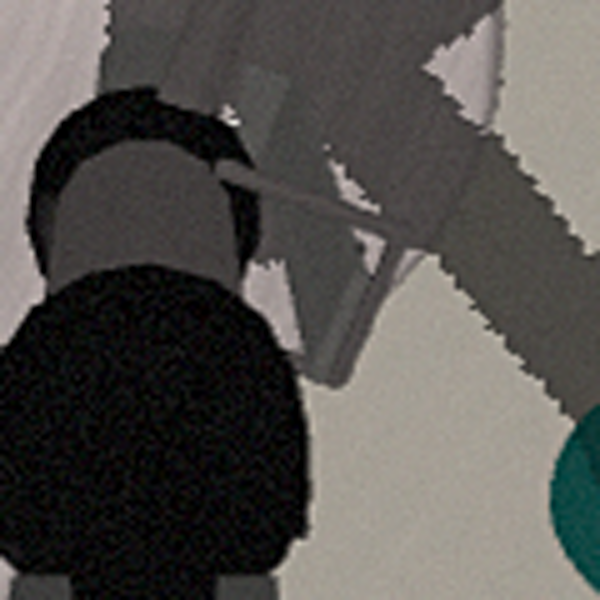

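Lift measures 64.7 mm by kinematics with no slip in the grip. The networks put the cursor within about 3 mm of the line, and the images agree. I'll swing the lever closed.

Call:
play_rows --rows "0 0 0 -0.6 0 0;0 0 0 -0.7 0 0;0 0 0 -0.7 0 0;0 0 0 -0.7 0 0;0 0 0 -0.7 0 0" --newtons 110

```text
clock: 20.9
position: [0.5575, -0.1015, 0.2389]
orientation: [[0.0, 0.794, -0.608], [0.0, -0.608, -0.794], [-1.0, -0.0, -0.0]]
contact_force: [2.0, -1.7, -9.0]
finger_gap: 0.091
```

Call:
play_rows --rows "0 0 0 -0.7 0 0;0 0 0 -0.7 0 0;0 0 0 -0.7 0 0;0 0 0 -0.7 0 0;0 0 0 -0.7 0 0"

```text
clock: 21.4
position: [0.5576, -0.1012, 0.2389]
orientation: [[0.0, 0.959, -0.284], [0.001, -0.284, -0.959], [-1.0, 0.0, -0.001]]
contact_force: [1.6, -0.5, -7.7]
finger_gap: 0.092
```

```bash
python3 - <<'E'
from h import *
s=observe();print(s['position'],s['contact_force'],s['wrist_torque'],s['finger_gap']);print(s['orientation'])
E
```

```text
[ 0.5576 -0.1012  0.2389] [ 1.5769 -0.4665 -7.7267] [-0.1039 -0.3462 -0.0089] 0.09207707750060208
[[ 0.0005  0.9589 -0.2836]
 [ 0.0009 -0.2836 -0.9589]
 [-1.      0.0002 -0.001 ]]
```

Call:
play_rows --rows "0 0 0 -0.7 0 0;0 0 0 -0.7 0 0;0 0 0 -0.7 0 0;0 0 0 -0.7 0 0;0 0 0 -0.7 0 0"

```text
clock: 21.9
position: [0.5577, -0.101, 0.239]
orientation: [[0.001, 0.997, 0.078], [0.001, 0.078, -0.997], [-1.0, 0.001, -0.001]]
contact_force: [3.0, 0.5, -8.7]
finger_gap: 0.097
```

Call:
play_rows --rows "0 0 0 -0.6 0 0;0 0 0 -0.4 0 0;0 0 0 0 0 0;0 0 0 0 0 0"

```text
clock: 22.3
position: [0.5577, -0.1009, 0.239]
orientation: [[0.001, 0.984, 0.179], [0.001, 0.179, -0.984], [-1.0, 0.001, -0.001]]
contact_force: [2.5, 2.0, -9.2]
finger_gap: 0.09
```

```bash
python3 - <<'E'
from h import *
s=observe();print(s['wrist_torque'])
E
python3 look.py w14 cursor top_line lever_axis; python3 lookside.py side4
```

```text
[ 0.2282 -0.3915 -0.017 ]
22.3 [ 0.5577 -0.1009  0.239 ] [-0.377   0.4218  1.5546  0.0016  1.1652  1.0132] 0.09000722419052022 [ 2.4926  2.0091 -9.2042]
[[ 0.0006  0.9838  0.179 ]
 [ 0.0013  0.179  -0.9838]
 [-1.      0.0008 -0.0012]]
[[-0.0002 -0.3251  0.9457 -0.1585]
 [ 0.0001 -0.9457 -0.3251  0.0841]
 [ 1.     -0.      0.0002  0.0001]
 [ 0.      0.      0.      1.    ]]
lever_axis 0.89 [ 0.5588 -0.102   0.2484] [320.7769 314.9938]
cup_mid 0.8 [ 0.5838 -0.2142  0.1486] [305.7 225.5]
cup_mid 0.71 [ 0.5495 -0.4586  0.0263] [367.7 229.7]
other_cup_mid 0.88 [0.5358 0.019  0.1491] [258.4 285.9]
other_cup_mid 0.69 [ 0.3999 -0.0797  0.0244] [348.4 331.6]
lever_axis 0.97 [ 0.56   -0.0973  0.2469] [281.4 209.8]
lever_tip 0.84 [ 0.498  -0.114   0.2523] [313.3 211.4]
cursor 0.87 [ 0.5192 -0.1084  0.1247] [304.4 265.9]
cursor 0.45 [ 0.413  -0.2217  0.0034] [373.8 299.8]
top_line 0.75 [ 0.5232 -0.1058  0.1174] [302.1 268.9]
free_peg 0.9 [ 0.5782 -0.2165  0.122 ] [308.7 236. ]
full_peg 0.68 [0.5368 0.0143 0.1152] [261.  299.1]
full_peg 0.18 [ 0.5571 -0.0975  0.2441] [282.8 211.5]
```

View pics/w14.png

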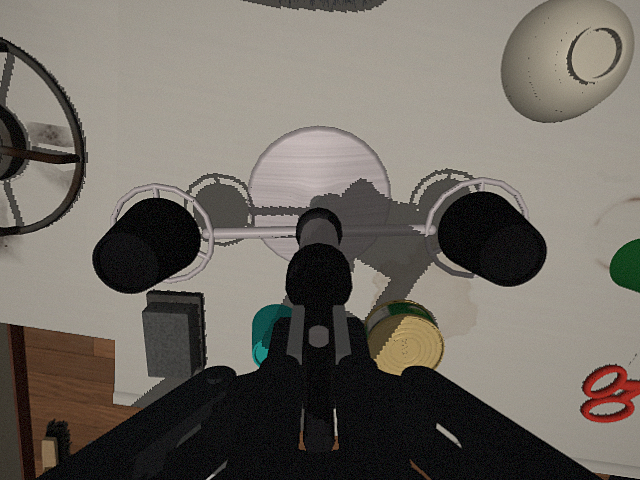

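View pics/side4z.png

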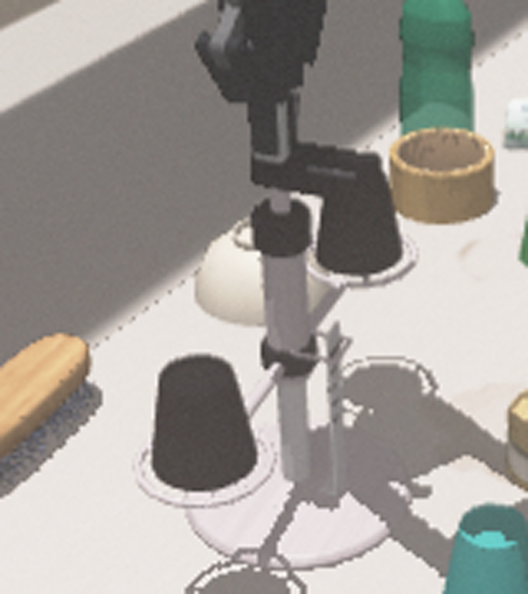

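Call:
play_rows --rows "0 0 0 -0.25 0 0;0 0 0 -0.25 0 0;0 0 0 0 0 0;0 0 0 0 0 0;0 0 0 0 0 0"

```text
clock: 23.45
position: [0.5576, -0.101, 0.239]
orientation: [[0.001, 0.974, 0.228], [0.002, 0.228, -0.974], [-1.0, 0.001, -0.002]]
contact_force: [3.6, 3.7, -8.4]
finger_gap: 0.096
```

```bash
python3 - <<'E'
from h import *
s=observe();print(s['wrist_torque'],s['contact_force'])
f=grab_frame('top');save(f,'top5')
for k in ['cursor','top_line','lever_axis','lever_tip','cup_mid','other_cup_mid']:
    for r in place_of(f,k)[:1]: print(k,r['p'],toworld(f,r['at']))
E
python3 look.py w15; python3 lookside.py side5
```

```text
[ 0.5132 -0.5195 -0.6493] [ 3.6436  3.6701 -8.4224]
cursor 0.66 [ 0.5161 -0.1035  0.1268]
top_line 0.59 [ 0.5275 -0.1042  0.1252]
lever_axis 0.72 [ 0.5019 -0.1108  0.2479]
lever_tip 0.46 [ 0.4997 -0.1144  0.2483]
cup_mid 0.88 [ 0.5499 -0.4658  0.0307]
other_cup_mid 0.81 [ 0.3961 -0.0754  0.0329]
23.8 [ 0.5577 -0.101   0.239 ] [-0.3774  0.4218  1.5546  0.0022  1.1652  0.9621] 0.09394926107342616 [ 3.3776  3.6596 -9.0652]
[[ 0.0007  0.9736  0.2284]
 [ 0.0019  0.2284 -0.9736]
 [-1.      0.0011 -0.0017]]
[[-0.0002 -0.3251  0.9457 -0.1585]
 [ 0.0001 -0.9457 -0.3251  0.0841]
 [ 1.     -0.      0.0002  0.0001]
 [ 0.      0.      0.      1.    ]]
cup_mid 0.74 [0.5362 0.0165 0.1471] [259.1 286.1]
cup_mid 0.68 [ 0.5497 -0.461   0.0268] [368.1 229.1]
other_cup_mid 0.68 [ 0.4014 -0.0838  0.0263] [348.7 329.4]
other_cup_mid 0.57 [0.5375 0.013  0.1475] [259.7 284.7]
lever_axis 0.71 [ 0.558  -0.0978  0.2461] [282.4 210.4]
lever_tip 0.63 [ 0.4992 -0.1148  0.249 ] [313.  212.6]
cursor 0.78 [ 0.5212 -0.1085  0.1273] [303.5 264.6]
top_line 0.6 [ 0.5225 -0.1079  0.1214] [302.9 266.9]
free_peg 0.59 [ 0.5819 -0.219   0.1232] [307.9 234.7]
full_peg 0.81 [0.5346 0.0187 0.1144] [260.5 301. ]
```

View pics/w15.png

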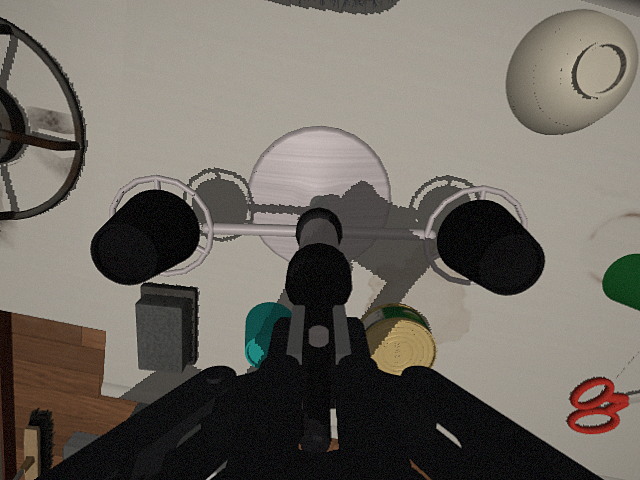

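The end stop is reached: the turning moment jumped to 0.65 N m. Both cups sit in their rings at (150,235) and (490,245), and the grip hasn't slipped. I'm handing in.

```bash
python3 - <<'E'
from h import *
s=observe();print(s['position'],s['finger_gap'],s['clock'],np.abs(s['qd']).max());print(hand_in())
E
```

```text
[ 0.5576 -0.101   0.239 ] 0.09337843820179842 24.3 0.0020081487912357327
the job is handed in; nothing more can be done
None
```

I handed the job in at 24.3 s with all steps done. No verdict came back, so what follows rests on my own checks.

- **Cup:** I put the black cup mouth-down over the free peg and let it go once it touched the spokes. It was within about 1 mm of the peg's axis when I lowered it.
- **Leg:** I pinched the lever at its pivot and raised the leg. The tool's rise was 64.8 mm against the 65 mm wanted, and the grip showed no slip.
- **Lever:** I held the leg at the line for over 1 s with the lever open, then swung it closed. At the end the turning moment jumped to 0.65 N m, so it is against its end stop, and the tool's angle agrees.
- **Final state:** The lever was still gripped at a 110 N setting, the arm was at rest, and both cups stood upright in their rings. The arm did not touch the tin.

**Disagreements:** The networks were a few millimetres apart on the cursor and the line. Late side-camera readings put the cursor up to 7 mm above the line, mostly because they placed the line itself below its known 125 mm. The cursor's own readings averaged about 126 mm. They also mixed up the two cups and the look-alikes, so I relied on the pictures and the tool's travel for those.

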